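# Make up the test kit and the check-up kit at the screening desk

## Task

Make up two kits from the stock on the desk: into the blue tray put the jar with the yellow lid, the brown dropper bottle and the carton of swabs; into the pink tray put the green gel bottle and the pulse oximeter (one of its compartments stays empty). One thing to a compartment, any compartment, each standing upright (as it stands now) and flat on the tray's floor, set down gently and not dropped. Leave the red-lidded jar, the mouse and the stapler where they are.

Things in the scene. Friction and masses are not known exactly. Their poses are not given: they have to be found in the camera images.
- tray_blue: Blue open tray, 240 (own x) by 110 (own y) by 12 mm high, walls and floor 3 mm thick; two dividers make three equal compartments in a row along x, each 76 (x) by 104 mm (y) inside, centred at x = -79, 0, +79 mm. Loose, 0.5 kg; long axis roughly away from the robot (within 0.25 rad); on the left or right of the stock, the other tray opposite. Origin: centre of the underside
- tray_pink: Pink open tray, 240 (own x) by 110 (own y) by 12 mm high, walls and floor 3 mm thick; two dividers make three equal compartments in a row along x, each 76 (x) by 104 mm (y) inside, centred at x = -79, 0, +79 mm. Loose, 0.5 kg; long axis roughly away from the robot (within 0.25 rad); on the left or right of the stock, the other tray opposite. Origin: centre of the underside
- jar_yellow: Specimen jar with a yellow lid: white round body 40 mm across and 40 mm high, lid 45 mm across and 18 mm high on top, 58 mm high in all. Stands upright on the desk among the stock at the start. Origin: centre of the underside, z up. About 50 g
- dropper: Amber-brown dropper bottle: round body 32 mm across, straight up to 42 mm, tapering to a black cap 19 mm across (50 to 60 mm high) and a small black bulb, 72 mm high in all. Stands upright on the desk among the stock at the start. Origin: centre of the underside, z up. About 50 g
- swab_box: Small cardboard-brown carton of swabs with a white band and white label, 70 mm (own x) by 30 mm (own y) by 40 mm high. It fits a compartment easily only with its long side along the tray's own y axis. Lies at any yaw on the desk among the stock at the start. Origin: centre of the underside, z up. About 40 g
- gel: Green hand-gel bottle with white cap: round body 38 mm across, straight up to 55 mm, cap 22 mm across from 62 to 78 mm, 78 mm high in all. Stands upright on the desk among the stock at the start. Origin: centre of the underside, z up. About 80 g
- oximeter: Grey finger pulse oximeter with a black screen and orange button on top, a block 60 mm (own x) by 34 mm (own y) by 38 mm high. Lies at any yaw among the stock, screen up; to lie screen up in its compartment, best with its long side along the tray's own y axis. Origin: centre of the underside, z up. About 60 g
- jar_red: Bystander: specimen jar like the yellow-lidded one but with a red lid, 45 mm across, 58 mm high, standing loose among the stock; is to stay. Origin: centre of the underside
- mouse: Bystander: black computer mouse with a grey wheel, 100 mm (own x) by 60 mm by 34 mm high, loose on the desk beyond the stock; is to stay. Origin: centre of the underside
- stapler: Bystander: red and black stapler, 135 mm (own x) by 36 mm by 46 mm high, loose on the desk beyond the stock, lying crosswise; is to stay. Origin: centre of the underside

How it is judged:
By the outcome, as a careful person would: the job done as asked, in the order asked, and still so for the second after the job is handed in, with the robot touching nothing.
It also fails if it takes over 128 s, if anything falls off the work surface, if the arm or the gripper's body presses on something with over 40 N, if the wrist force passes 120 N, or if a joint passes its speed limit or range.

## Robot

A 6-joint arm with a two-finger parallel gripper is mounted at the origin on the work surface. World frame = base frame: x ahead of the robot, y to its left, z up, the work surface at z = 0. Lengths are in mm, angles in rad, forces in N, time in s.
With the tool pointing down it reaches from about 350 to 775 mm from the base axis. Payload 7.3 kg.
Tool frame: the origin (TCP) lies at the very end of the fingers, on their centre line; the grasp point (between the pads) lies 19 mm behind it; x points along the fingers, z is the direction in which the jaws open and shut, and the axes are right-handed (so a half turn about x gives the same grasp; the last joint's range is limited). The gripper opens to 92 mm and grips with 3 to 60 N. Pads are 19 mm wide; open, the fingers measure 130 mm over their backs; the gripper's body (75 mm by 190 mm) begins 47 mm behind the grasp point.
Start: joints at [1.174, 0.342, 1.524, -0, 1.275, -0.146], TCP at [130.278, 508.599, 226.741] pointing down, gripper open.
Joint ranges: [-2.53, 2.53], [-0.77, 2.02], [0.04, 2.7], [-1, 4.14], [0.28, 2.66], [-3.11, 3.11]. Speed limits (rad/s): [2.57, 2.57, 3.14, 3.14, 3.14, 3.14].

## Interface

Orientations are given as [roll, pitch, yaw] about the fixed x, y, z axes, in that order (R = Rz(yaw) Ry(pitch) Rx(roll)).
In Python, from plant import * gives the robot as it stands.
- The arm moves only by the tool carry_out, never from a script. Its argument "rows" is a list of rows, each a list of 4 numbers: the shift along the world's x, y, z in mm, then the turn about the world's z in degrees. In form: [[x, y, z, twist], ...]. A call has 1 to 20 rows; each row is the pose to reach, as a shift and turn from the pose measured when the call began; what a row does not reach only later rows make up. A row lasts 1/12 s, in which the tool goes at most 41.7 mm and 7.16 degrees, less where a joint would pass 70% of its speed; a pose out of reach is approached as far as the arm can. A call with a gripper value outside its range is refused whole. "hand" is the finger opening in mm, from 0 to 91.8, set as the call begins (left out, the last holds). The fingers move at their own pace and stop on an object; the grip force is fixed at half the most. Time passes only in rows, so rows that repeat a pose let the fingers close. It gives the time, the measured TCP pose, the force and the opening at its end, in the units of the state.
- get_obs(): the state, without advancing time (a new reading comes with each control period).
- capture(name): name is "side" or "top" or "wrist"; returns the picture (384x512x3 uint8, red, green, blue); there is no depth.
- camera_info(name): a dict with "camera_matrix" (3x3 intrinsics, pixels), "pose" (4x4, takes a point from camera to world coordinates); the wrist camera has in their place "mount" (4x4, takes a point from camera to tool coordinates, whose origin is the TCP and whose axes are the tool frame's). Camera axes: x right, y down, z forward; pixel columns grow to the right and rows downward; lengths in mm; the calibration is good to about 2 mm. A picture is of the moment at which its call begins: read the wrist's pose just before it. camera_info takes no time and is no camera call.
- close_job(): hands the job in, once; it reports no verdict.
The state is a dict: "time": time; "joint_positions": joint angles; "dq": joint speeds; "tau": joint torques, N m; "tool_pos": TCP position; "tcp_rot": TCP orientation; "contact_force": force on the tool from outside, world axes, zero at the start; "moment": the same for the moment, N m; "grip_width": finger opening in mm.
Only numpy, scipy, OpenCV 4.12 (cv2) and the standard library are available. Lean on these libraries where they do the work, as an engineer would, in place of code of your own. Each camera call takes 0.05 s, during which the arm holds its last target. There are 200 camera calls.

## Working session

There is one attempt and no reset: what is moved stays moved. The work goes in short steps, Python scripts to look and compute and a tool call to move; the robot and the scene stay as the last step left them, time stands still between calls to the robot, and variables do not carry over. Pictures are saved under pics/ and viewed, about 12 in all and at most 16, crops included, and the job is handed in when it is done.

Besides the shell and the picture viewer there is one more tool, called after "Call:" as a command line: name --pt "numbers of a row" for each row, then --argument value for the rest. carry_out: Moves the arm, as the interface text tells. Its arguments: {"type":"object","properties":{"rows":{"type":"array"},"hand":{"type":"number"}},"required":["rows"]}

```bash
mkdir -p pics; ls; python3 - <<'E'
from plant import *
import cv2
o=get_obs();print({k:o[k] for k in("time","tool_pos","tcp_rot","contact_force","grip_width")})
for n in("top","side","wrist"):
    i=camera_info(n);print(n,i)
for n in("top","side"):
    cv2.imwrite(f"pics/{n}0.png",cv2.resize(capture(n)[:,:,::-1],(800,600),interpolation=cv2.INTER_CUBIC))
E
```

```text
pics
{'time': 0.0, 'tool_pos': array([130.12277124, 508.21727928, 226.04542635]), 'tcp_rot': array([ 3.00745484,  1.56927821, -1.9557001 ]), 'contact_force': array([-0.7973939 ,  0.45048633,  0.34520755]), 'grip_width': 92.047732662686}
top {'camera_matrix': array([[472.78443771,   0.        , 259.23546638],
       [  0.        , 472.78443771, 197.09948168],
       [  0.        ,   0.        ,   1.        ]]), 'pose': array([[ 9.67339769e-03, -9.95680165e-01,  9.23441058e-02,
         4.84379112e+02],
       [-9.99940612e-01, -9.16835014e-03,  5.89186304e-03,
         4.31973977e-01],
       [-5.01976806e-03, -9.23956160e-02, -9.95709723e-01,
         1.18556238e+03],
       [ 0.00000000e+00,  0.00000000e+00,  0.00000000e+00,
         1.00000000e+00]])}
side {'camera_matrix': array([[393.14734424,   0.        , 258.90930026],
       [  0.        , 393.14734424, 192.08105023],
       [  0.        ,   0.        ,   1.        ]]), 'pose': array([[ 9.95834465e-01, -6.42931357e-02,  6.46537843e-02,
         5.42786968e+02],
       [-9.08135247e-02, -7.62846007e-01,  6.40170971e-01,
        -5.74541306e+02],
       [ 8.16228204e-03, -6.43375755e-01, -7.65507032e-01,
         7.22813161e+02],
       [ 0.00000000e+00,  0.00000000e+00,  0.00000000e+00,
         1.00000000e+00]])}
wrist {'camera_matrix': array([[306.97552785,   0.        , 257.46066471],
       [  0.        , 306.97552785, 188.17090597],
       [  0.        ,   0.        ,   1.        ]]), 'mount': array([[-8.24555990e-04, -2.60939577e-01,  9.65354783e-01,
        -1.57903275e+02],
       [ 2.89333398e-04, -9.65355133e-01, -2.60939425e-01,
         7.03294724e+01],
       [ 9.99999618e-01,  6.41502144e-05,  8.71487892e-04,
        -6.68835245e-01],
       [ 0.00000000e+00,  0.00000000e+00,  0.00000000e+00,
         1.00000000e+00]])}
```

View pics/top0.png

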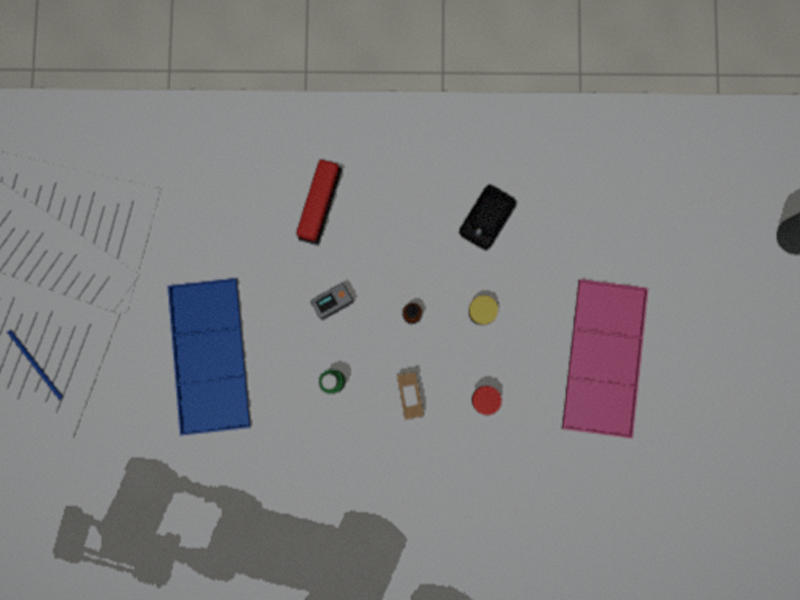

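View pics/side0.png

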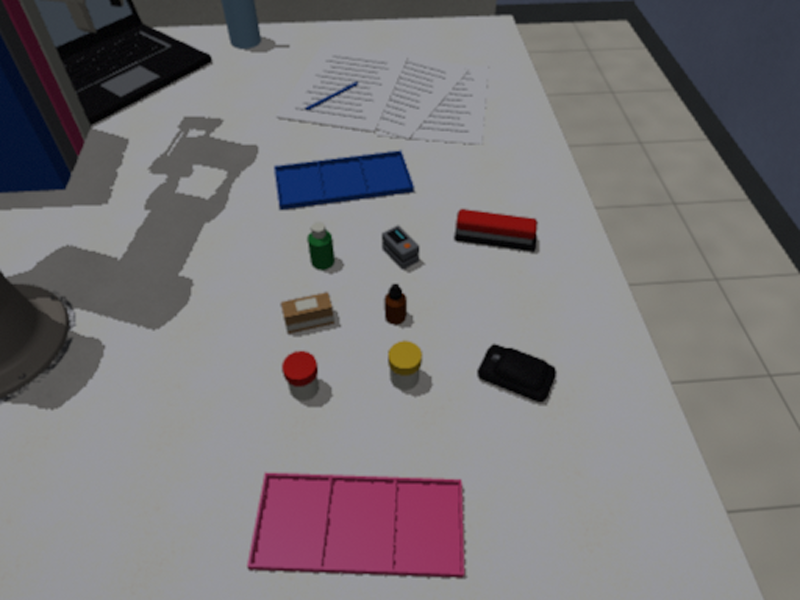

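The top view shows the blue tray at left (175–250, 280–433) and pink at right (563–647, 280–436). The stock is oximeter (332,300), dropper (412,313), yellow jar (484,310), gel (332,381), carton (411,394) and red jar (487,400). I'll measure these by colour segmentation in both views.

```bash
cat > h.py <<'E'
from plant import *
import numpy as np, cv2
from scipy.spatial.transform import Rotation as R
def campose(n,o=None):
    i=camera_info(n)
    if n!="wrist": return i["camera_matrix"],i["pose"]
    T=np.eye(4);T[:3,:3]=R.from_euler('xyz',o["tcp_rot"]).as_matrix();T[:3,3]=o["tool_pos"]
    return i["camera_matrix"],T@i["mount"]
def ray(K,P,uv,z):
    d=P[:3,:3]@np.linalg.solve(K,[uv[0],uv[1],1.]);return (P[:3,3]+d*(z-P[2,3])/d[2])[:2]
def proj(K,P,X):
    X=np.atleast_2d(X);c=(X-P[:3,3])@P[:3,:3];q=c@K.T;return q[:,:2]/q[:,2:]
def blobs(img,lo,hi,box,minA=15):
    h=cv2.cvtColor(img,cv2.COLOR_RGB2HSV);m=cv2.inRange(h,np.array(lo),np.array(hi))
    k=np.zeros_like(m);x0,y0,x1,y1=box;k[y0:y1,x0:x1]=m[y0:y1,x0:x1]
    n,l,s,c=cv2.connectedComponentsWithStats(k)
    return [(s[i],c[i],np.argwhere(l==i)[:,::-1]) for i in range(1,n) if s[i,4]>=minA]
E
python3 - <<'E'
from h import *
im=capture("top");K,P=campose("top")
cv2.imwrite("pics/t1.png",cv2.resize(im[170:285,185:335,::-1],None,fx=5.2,fy=5.2,interpolation=cv2.INTER_CUBIC))
b=(100,165,430,290)
C={"yellow":((20,100,80),(35,255,255),58),"red":((0,150,80),(6,255,255),58),"red2":((174,150,80),(180,255,255),58),"green":((45,80,20),(90,255,255),45),"brown":((5,60,15),(18,255,255),40),
"blue":((100,130,40),(130,255,255),12),"pink":((150,80,80),(173,255,255),12)}
for n,(lo,hi,z) in C.items():
    for s,c,p in blobs(im,lo,hi,b):
        r=cv2.minAreaRect(p.astype(np.float32))
        w=np.array([ray(K,P,q,z) for q in p],np.float32); rw=cv2.minAreaRect(w)
        print(n,s,c.round(1),"mean",w.mean(0).round(1),"rect",np.round(rw[0],1),np.round(rw[1],1),round(rw[2],1))
E
```

```text
yellow [300 189  19  18 262] [308.9 197.8] mean [ 588.5 -111.7] rect [ 589.1 -112. ] [40.9 43.1] 0.5
red [303 247  17  18 241] [311.1 255.7] mean [ 450.9 -117. ] rect [ 451.3 -116.8] [40.  37.9] 0.1
green [204 237  17  14  98] [213.2 243.5] mean [477.2 116.7] rect [477.2 119.6] [31.1 38.5] 0.6
brown [217 186   4   5  17] [218.4 187.9] mean [612.3 107. ] rect [612.  106.8] [9.9 7.3] 1.0
brown [258 194  12  13  81] [263.4 200.2] mean [583.1  -3.1] rect [583.6  -3.2] [29.3 26.8] 0.5
brown [254 238  17  30 237] [262.3 252.7] mean [456.3  -1.5] rect [456.3  -1.3] [68.5 29.1] 11.3
blue [ 108  179   52   99 4181] [133.1 227.9] mean [513.9 319.7] rect [515.  319.8] [236.  109.2] 7.0
pink [ 360  179   55  101 4319] [386.9 229.1] mean [ 517.  -309.4] rect [ 518.1 -309.5] [110.8 238. ] 82.9
```

View pics/t1.png

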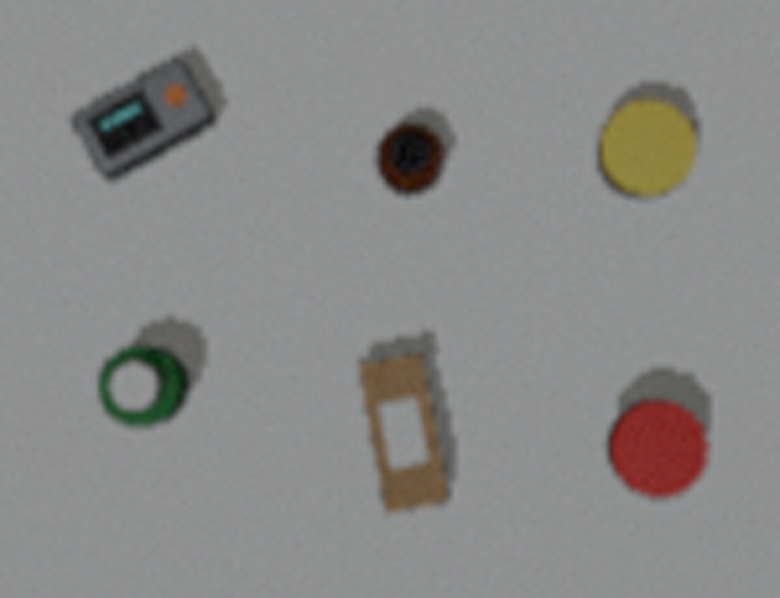

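```bash
python3 - <<'E'
from h import *
K,P=campose("top")
f=lambda u,v:(185+(u+.5)/5.2-.5,170+(v+.5)/5.2-.5)
ox=np.array([ray(K,P,f(*c),38) for c in [(75,122),(183,57),(212,112),(110,175)]],np.float32)
print("ox",ox.round(1),cv2.minAreaRect(ox),ox.mean(0))
print("cart",np.array([ray(K,P,f(*c),40) for c in [(359,362),(422,353),(450,500),(386,510)]]).round(1))
print("gelcap",ray(K,P,f(134,385),78),"drop bulb",ray(K,P,f(410,152),72),"body",ray(K,P,f(410,158),42))
print("yel",ray(K,P,f(648,147),58),"red",ray(K,P,f(659,448),58))
print("mouse",ray(K,P,(488*.64,217*.64),20))
o=get_obs();M=R.from_euler('xyz',o["tcp_rot"]).as_matrix();print("toolx",M[:,0].round(3),"jaw deg",np.degrees(np.arctan2(M[1,2],M[0,2])))
# side overlay
im=capture("side");K,P=campose("side");b=cv2.resize(im[:,:,::-1],None,fx=2.4,fy=2.4,interpolation=cv2.INTER_CUBIC)
def cyl(x,y,r,zs):
    for z in zs:
        a=np.linspace(0,6.28,40);p=proj(K,P,np.c_[x+r*np.cos(a),y+r*np.sin(a),0*a+z]);cv2.polylines(b,[((p+.5)*2.4-.5).round().astype(int)],True,(255,255,0),1)
def box(x,y,w,h,deg,zs):
    for z in zs:
        c=np.array([[w,h],[w,-h],[-w,-h],[-w,h]])/2.@R.from_euler('z',deg,degrees=True).as_matrix()[:2,:2].T+[x,y]
        p=proj(K,P,np.c_[c,[z]*4]);cv2.polylines(b,[((p+.5)*2.4-.5).round().astype(int)],True,(255,255,0),1)
cyl(588.5,-111.7,22.5,[58,40]);cyl(588.5,-111.7,20,[0]);cyl(451,-117,22.5,[58])
cyl(477,118,19,[0,55]);cyl(477,118,11,[78]);cyl(583.3,-3,16,[0,42])
box(456.3,-1.5,70,30,11.3,[0,40]);m=ox.mean(0);a=ox[1]-ox[0];box(*m,60,34,np.degrees(np.arctan2(a[1],a[0])),[0,38])
box(515,319.8,240,110,7,[12]);box(518,-309.5,240,110,-7.1,[12])
cv2.imwrite("pics/s1.png",b[190:930,300:1240][::1,::1] if 0 else cv2.resize(b[190:930,320:1220],(720,592)))
E
```

```text
ox [[599.4 154.3]
 [630.6 104.1]
 [604.7  90.1]
 [574.6 137.4]] ((602.2191162109375, 121.29852294921875), (30.008712768554688, 59.095191955566406), 31.86834144592285) [602.2881   121.466354]
cart [[488.4  19.7]
 [492.9  -9.5]
 [425.4 -23. ]
 [420.5   6.5]]
gelcap [477.03597215 119.92412135] drop bulb [583.64269214  -2.96555208] body [583.50472091  -3.08197622]
yel [ 588.21191585 -112.53196843] red [ 450.69115745 -117.52345776]
mouse [ 740.04894358 -124.12848127]
toolx [-0.    -0.001 -1.   ] jaw deg 75.62977301001855
```

View pics/s1.png

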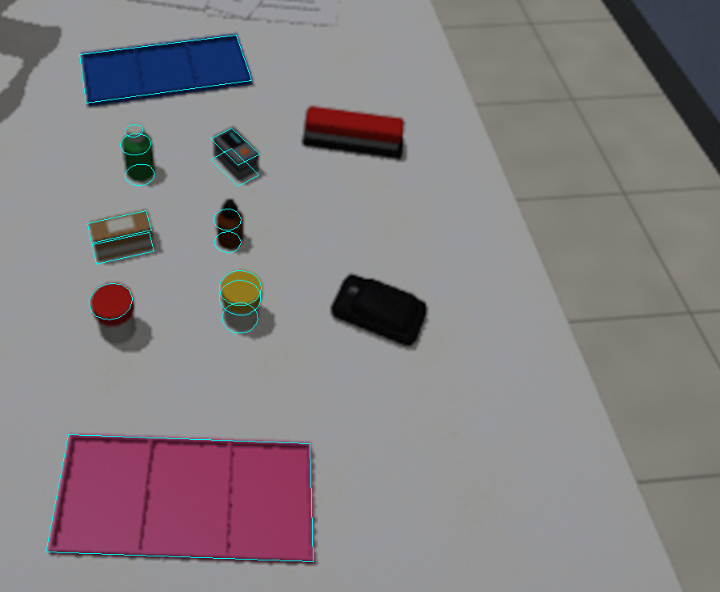

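The projected outlines match the side view within about 2 mm. I'll start with the yellow jar.

Call:
carry_out --pt "230 -310 -40 21" --pt "230 -310 -40 21" --pt "230 -310 -40 21" --pt "230 -310 -40 21" --pt "230 -310 -40 21" --pt "230 -310 -40 21" --pt "230 -310 -40 21" --pt "230 -310 -40 21" --pt "230 -310 -40 21" --pt "230 -310 -40 21" --pt "458 -620 -80 21" --pt "458 -620 -80 21" --pt "458 -620 -80 21" --pt "458 -620 -80 21" --pt "458 -620 -80 21" --pt "458 -620 -80 21" --pt "458 -620 -80 21" --pt "458 -620 -80 21" --pt "458 -620 -80 21" --pt "458 -620 -80 21" --hand 91

```text
time: 1.87
tool_pos: [590.4, -116.6, 145.1]
tcp_rot: [-2.903, 1.568, -1.22]
contact_force: [-0.9, 0.0, -0.4]
grip_width: 90.8
```

Call:
carry_out --pt "-2 4.5 0 0" --pt "-2 4.5 -30 0" --pt "-2 4.5 -60 0" --pt "-2 4.5 -85 0" --pt "-2 4.5 -100 0" --pt "-2 4.5 -110 0" --pt "-2 4.5 -115 0" --pt "-2 4.5 -115 0" --pt "-2 4.5 -115 0"

```text
time: 2.62
tool_pos: [588.8, -111.8, 31.0]
tcp_rot: [-2.609, 1.567, -0.925]
contact_force: [-0.0, 0.1, 0.5]
grip_width: 91.3
```

```bash
python3 - <<'E'
from h import *
o=get_obs();print(o["tool_pos"].round(1),o["contact_force"].round(1))
cv2.imwrite("pics/w1.png",capture("wrist")[:,:,::-1])
E
```

```text
[ 588.8 -111.8   31. ] [-0.   0.1  0.5]
```

View pics/w1.png

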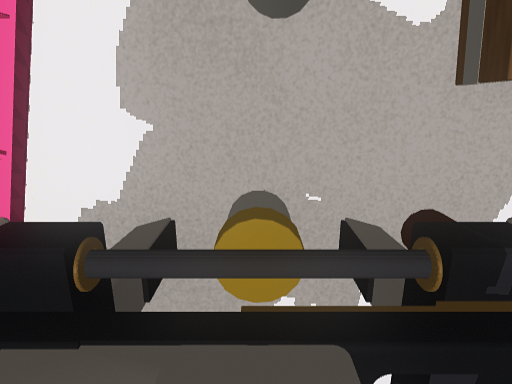

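The wrist view shows the jar centred between the pads at column 259, with the pads at 175 and 340. Closing now.

Call:
carry_out --pt "0 0 0 0" --pt "0 0 0 0" --pt "0 0 0 0" --pt "0 0 0 0" --pt "0 0 0 0" --pt "0 0 0 0" --pt "0 0 0 0" --pt "0 0 0 0" --pt "0 0 5 0" --pt "0 0 20 0" --pt "0 0 45 0" --pt "0 0 75 0" --pt "0 0 105 0" --pt "0 0 105 0" --hand 30

```text
time: 3.83
tool_pos: [592.3, -113.0, 143.1]
tcp_rot: [-2.137, 1.556, -0.453]
contact_force: [1.2, -1.8, 1.2]
grip_width: 44.2
```

Call:
carry_out --pt "0 15 0 0" --pt "0 45 0 0" --pt "0 80 0 0" --pt "0 115 0 0" --pt "0 150 0 0" --pt "0 185 0 0" --pt "0 220 0 0" --pt "1 255 0 0" --pt "1 290 0 0" --pt "1 325 0 0" --pt "1 360 0 0" --pt "1 390 0 0.5" --pt "1 415 0 0.5" --pt "1 430 0 0.5" --pt "1 438 0 0.5" --pt "1 442 0 0.5" --pt "1 442 0 0.5" --pt "1 442 0 0.5" --pt "1 442 0 0.5"

```text
time: 5.42
tool_pos: [593.6, 327.5, 143.1]
tcp_rot: [-2.17, 1.556, -0.479]
contact_force: [1.1, -0.6, -0.1]
grip_width: 44.4
```

```bash
python3 - <<'E'
from h import *
o=get_obs();print(o["tool_pos"].round(1),o["contact_force"].round(1),o["grip_width"])
cv2.imwrite("pics/w2.png",capture("wrist")[:,:,::-1])
E
```

```text
[593.6 327.5 143.1] [ 1.1 -0.6 -0.1] 44.38909674078586
```

View pics/w2.png

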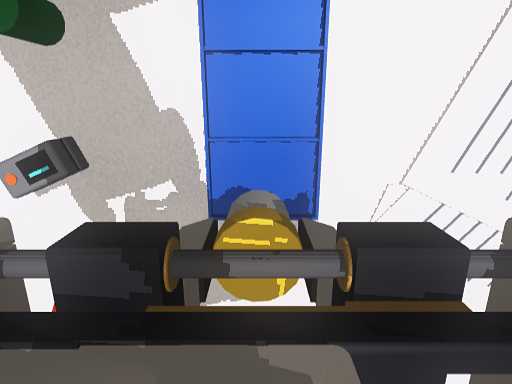

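The jar sits in the grip as before (rows 190–300) over the blue tray's far compartment. I'll lower it, release and lift.

Call:
carry_out --pt "0 1 -20 0" --pt "0 1 -50 0" --pt "0 1 -75 0" --pt "0 1 -92 0" --pt "0 1 -100 0" --pt "0 1 -104 0" --pt "0 1 -107 0" --pt "0 1 -108.5 0" --pt "0 1 -109 0" --pt "0 1 -109 0" --pt "0 1 -109 0"

```text
time: 6.38
tool_pos: [594.1, 328.8, 35.2]
tcp_rot: [-2.079, 1.555, -0.388]
contact_force: [-0.2, -0.4, -1.0]
grip_width: 44.3
```

Call:
carry_out --pt "0 0 0 0" --pt "0 0 0 0" --pt "0 0 0 0" --pt "0 0 0 0" --pt "0 0 0 0" --pt "0 0 0 0" --pt "0 0 20 0" --pt "0 0 50 0" --pt "0 0 85 0" --pt "0 0 110 0" --pt "0 0 110 0" --pt "0 0 110 0" --hand 91

```text
time: 7.38
tool_pos: [594.9, 329.2, 147.2]
tcp_rot: [-1.93, 1.552, -0.24]
contact_force: [0.4, -1.7, -0.7]
grip_width: 91.1
```

Call:
carry_out --pt "-11 -40 0 0" --pt "-11 -80 0 0" --pt "-11 -120 0 0" --pt "-11 -160 0 0" --pt "-11 -200 0 0" --pt "-11 -240 0 0" --pt "-11 -275 0 0" --pt "-11 -305 0 0" --pt "-11 -322 0 0" --pt "-11.4 -332 0 0" --pt "-11.4 -332 0 0" --pt "-11.4 -332 -30 0" --pt "-11.4 -332 -65 0" --pt "-11.4 -332 -95 0" --pt "-11.4 -332 -115 0" --pt "-11.4 -332 -126 0" --pt "-11.4 -332 -131 0" --pt "-11.4 -332 -132 0" --pt "-11.4 -332 -132 0" --pt "-11.4 -332 -132 0"

```text
time: 9.05
tool_pos: [584.5, -2.6, 16.6]
tcp_rot: [-1.919, 1.549, -0.228]
contact_force: [-1.2, -0.1, 0.1]
grip_width: 91.1
```

Call:
carry_out --pt "0 0 0 0" --pt "0 0 0 0" --pt "0 0 0 0" --pt "0 0 0 0" --pt "0 0 0 0" --pt "0 0 0 0" --pt "0 0 0 0" --pt "0 0 0 0" --pt "0 0 0 0" --pt "0 0 5 0" --pt "0 0 20 0" --pt "0 0 45 0" --pt "0 0 75 0" --pt "0 0 100 0" --pt "0 0 115 0" --pt "0 0 115 0" --pt "0 0 115 0" --pt "0 0 115 0" --hand 20

```text
time: 10.55
tool_pos: [583.8, -2.5, 130.5]
tcp_rot: [-1.928, 1.551, -0.237]
contact_force: [-0.1, 0.6, -0.6]
grip_width: 30.8
```

Call:
carry_out --pt "-5 15 0 0" --pt "-12 45 0 0" --pt "-20 85 0 0" --pt "-28 125 0 0" --pt "-36 165 0 0" --pt "-44 205 0 0" --pt "-52 245 0 0" --pt "-60 280 0 0" --pt "-66 305 0 0" --pt "-69 319 0 0" --pt "-69 322 0 0" --pt "-69 322 -20 0" --pt "-69 322 -50 0" --pt "-69 322 -80 0" --pt "-69 322 -98 0" --pt "-69 322 -105 0" --pt "-69 322 -109 0" --pt "-69 322 -110.5 0" --pt "-69 322 -111 0" --pt "-69 322 -111 0"

```text
time: 12.22
tool_pos: [515.3, 318.0, 21.1]
tcp_rot: [-1.958, 1.551, -0.268]
contact_force: [-2.3, -2.2, 7.1]
grip_width: 31.2
```

```bash
python3 - <<'E'
from h import *
o=get_obs();print(o["tool_pos"].round(1),o["contact_force"].round(1),o["grip_width"])
cv2.imwrite("pics/w3.png",capture("wrist")[:,:,::-1])
E
```

```text
[515.3 318.   21.1] [-2.3 -2.2  7.1] 31.232988337806486
```

View pics/w3.png

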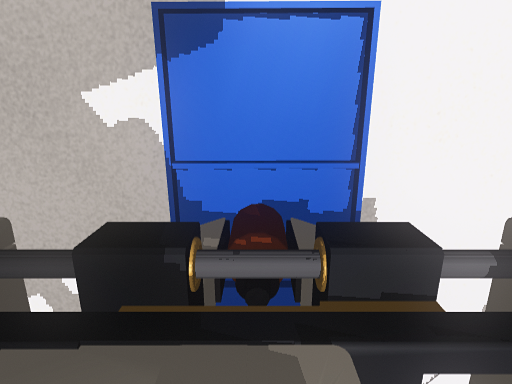

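The dropper is in the middle compartment and touching the floor (7 N). Release it.

Call:
carry_out --pt "0 0 0 0" --pt "0 0 0 0" --pt "0 0 0 0" --pt "0 0 0 0" --pt "0 0 0 0" --pt "0 0 0 0" --pt "0 0 20 0" --pt "0 0 55 0" --pt "0 0 95 0" --pt "0 0 110 0" --pt "-5 -20 110 0" --pt "-15 -60 110 -7" --pt "-25 -100 110 -14" --pt "-35 -140 110 -21" --pt "-40 -180 110 -28" --pt "-45 -220 110 -35" --pt "-50 -260 110 -42" --pt "-55 -295 110 -49" --pt "-58 -315 110 -56" --pt "-58 -319 110 -63" --hand 91

```text
time: 13.93
tool_pos: [456.8, -4.0, 131.3]
tcp_rot: [-1.958, 1.55, -1.377]
contact_force: [-0.6, 0.1, 0.9]
grip_width: 90.8
```

```bash
python3 - <<'E'
from h import *
o=get_obs();print(o["tool_pos"].round(1),o["joint_positions"].round(2),o["dq"].round(2),o["grip_width"])
M=R.from_euler('xyz',o["tcp_rot"]).as_matrix();print("toolx",M[:,0].round(3),"jaw deg",np.degrees(np.arctan2(M[1,2],M[0,2])))
im=capture("top")
cv2.imwrite("pics/t2.png",cv2.resize(im[160:300,90:350,::-1],None,fx=3,fy=3,interpolation=cv2.INTER_CUBIC))
E
```

```text
[456.8  -4.  131.3] [-0.16  0.33  1.85 -0.02  0.96 -0.73] [-0.04  0.02 -0.04  0.01  0.04  1.42] 90.8328305281834
toolx [ 0.004 -0.021 -1.   ] jaw deg 33.28645420426979
```

View pics/t2.png

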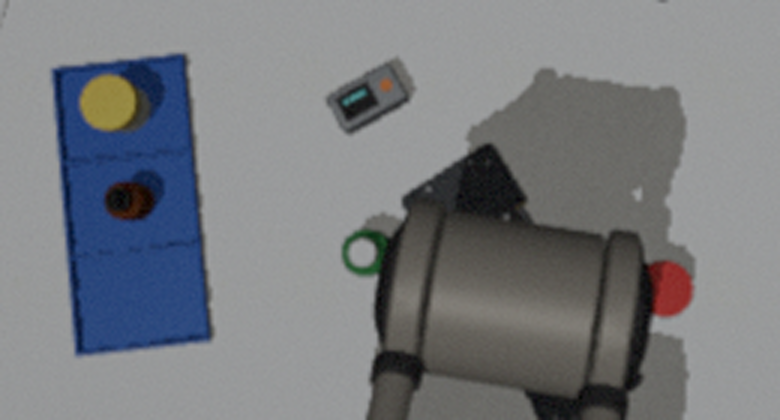

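The jar is in the far compartment and the dropper in the middle, both upright. Carton next.

Call:
carry_out --pt "0 2.4 0 -7" --pt "0 2.4 0 -14" --pt "0 2.4 0 -22" --pt "0 2.4 0 -22" --pt "0 2.4 -25 -22" --pt "0 2.4 -55 -22" --pt "0 2.4 -80 -22" --pt "0 2.4 -100 -22" --pt "0 2.4 -110 -22" --pt "0 2.4 -115 -22" --pt "0 2.4 -116 -22" --pt "0 2.4 -116 -22" --pt "0 2.4 -116 -22"

```text
time: 15.07
tool_pos: [458.0, -0.7, 16.0]
tcp_rot: [-1.858, 1.55, -1.667]
contact_force: [-0.3, -0.4, -0.1]
grip_width: 90.9
```

```bash
python3 - <<'E'
from h import *
o=get_obs();print(o["tool_pos"].round(1),o["contact_force"].round(1))
M=R.from_euler('xyz',o["tcp_rot"]).as_matrix();print("jaw deg",np.degrees(np.arctan2(M[1,2],M[0,2])))
cv2.imwrite("pics/w4.png",capture("wrist")[:,:,::-1])
E
```

```text
[458.   -0.7  16. ] [-0.3 -0.4 -0.1]
jaw deg 10.934848194160475
```

View pics/w4.png

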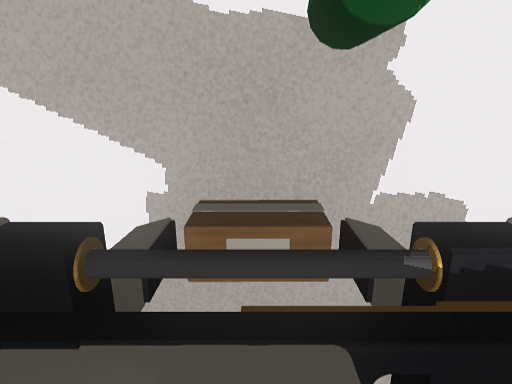

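The carton is centred between the pads (columns 186–331) and aligned with them. Grip and lift.

Call:
carry_out --pt "0 0 0 0" --pt "0 0 0 0" --pt "0 0 0 0" --pt "0 0 0 0" --pt "0 0 0 0" --pt "0 0 0 0" --pt "0 0 5 0" --pt "0 0 20 0" --pt "0 0 45 0" --pt "0 0 75 0" --pt "0 0 100 0" --pt "0 0 110 0" --pt "0 0 110 0" --pt "0 0 110 0" --pt "0 0 110 0" --hand 58

```text
time: 16.37
tool_pos: [457.2, -0.7, 125.2]
tcp_rot: [-1.941, 1.55, -1.75]
contact_force: [-0.5, 0.5, 0.1]
grip_width: 69.7
```

```bash
python3 - <<'E'
from h import *
im=capture("side");K,P=campose("side")
o=get_obs();print(o["tool_pos"].round(1),o["grip_width"])
for s,c,p in blobs(im,(100,130,40),(130,255,255),(150,80,290,150),300):
    w=np.array([ray(K,P,q,8) for q in p],np.float32);print(s,cv2.minAreaRect(w))
im=capture("top");K,P=campose("top")
for s,c,p in blobs(im,(100,130,40),(130,255,255),(100,165,200,290),300):
    w=np.array([ray(K,P,q,12) for q in p],np.float32);print(s,cv2.minAreaRect(w))
E
```

```text
[457.1  -0.7 124.9] 69.95983024171369
[222  97  42  30 580] ((585.1683349609375, 330.087158203125), (102.28450012207031, 119.28775024414062), 7.683274745941162)
[ 108  179   52   99 3613] ((515.0343017578125, 319.8826599121094), (236.0291290283203, 109.17707824707031), 7.0791120529174805)
```

Call:
carry_out --pt "0 10 0 5" --pt "-1 30 0 11" --pt "-2 55 0 17" --pt "-3 80 0 23.5" --pt "-5 105 0 30" --pt "-7 130 0 36.5" --pt "-9 155 0 43" --pt "-11 180 0 49.5" --pt "-13 205 0 56" --pt "-15 230 0 62.5" --pt "-17 255 0 69" --pt "-19 280 0 75" --pt "-20.5 300 0 81" --pt "-20.5 309 0 86" --pt "-20.5 311 0 86" --pt "-20.5 311 0 86" --pt "-20.5 311 0 86"

```text
time: 17.88
tool_pos: [436.3, 309.6, 124.2]
tcp_rot: [-2.044, 1.551, -0.355]
contact_force: [-0.5, 0.5, -0.1]
grip_width: 69.5
```

Call:
carry_out --pt "0 0 -20 0" --pt "0 0 -50 0" --pt "0 0 -75 0" --pt "0 0 -90 0" --pt "0 0 -97 0" --pt "0 0 -101 0" --pt "0 0 -103 0" --pt "0 0 -104 0" --pt "0 0 -104 0" --pt "0 0 -104 0"

```text
time: 18.72
tool_pos: [436.9, 309.8, 21.0]
tcp_rot: [-1.985, 1.55, -0.296]
contact_force: [-0.6, -0.1, 0.3]
grip_width: 70.0
```

Call:
carry_out --pt "0 0 -1 0" --pt "0 0 -2 0" --pt "0 0 -2 0" --pt "0 0 -2 0"

```text
time: 19.05
tool_pos: [437.3, 310.1, 19.5]
tcp_rot: [-1.944, 1.549, -0.255]
contact_force: [1.1, 0.0, 3.5]
grip_width: 69.7
```

Call:
carry_out --pt "0 0 0 0" --pt "0 0 0 0" --pt "0 0 0 0" --pt "0 0 0 0" --pt "0 0 0 0" --pt "0 0 0 0" --pt "0 0 15 0" --pt "0 0 50 0" --pt "0 0 90 0" --pt "0 0 115 0" --pt "0 0 120 0" --pt "0 0 120 0" --pt "0 0 120 0" --hand 91

```text
time: 20.13
tool_pos: [436.8, 309.9, 138.8]
tcp_rot: [-1.97, 1.55, -0.282]
contact_force: [0.6, -0.6, -0.1]
grip_width: 90.6
```

Call:
carry_out --pt "8 -35 0 -3" --pt "16 -75 0 -6" --pt "24 -115 0 -9" --pt "32 -150 0 -12" --pt "38 -178 0 -14" --pt "40 -190 0 -14" --pt "40 -190.4 0 -14" --pt "40 -190.4 -10 -14" --pt "40 -190.4 -40 -14" --pt "40 -190.4 -70 -14" --pt "40 -190.4 -95 -14" --pt "40 -190.4 -110 -14" --pt "40 -190.4 -116 -14" --pt "40 -190.4 -119 -14" --pt "40 -190.4 -119 -14" --pt "40 -190.4 -119 -14"

```text
time: 21.47
tool_pos: [477.1, 119.8, 20.3]
tcp_rot: [-1.947, 1.549, -0.503]
contact_force: [0.6, 0.1, -0.0]
grip_width: 91.4
```

Call:
carry_out --pt "0 0 0 0" --pt "0 0 0 0" --pt "0 0 0 0" --pt "0 0 0 0" --pt "0 0 0 0" --pt "0 0 0 0" --pt "0 0 0 0" --pt "0 0 0 0" --pt "0 0 5 0" --pt "0 0 20 0" --pt "0 0 45 0" --pt "0 0 75 0" --pt "0 0 105 0" --pt "0 0 120 0" --pt "0 0 120 0" --pt "0 0 120 0" --pt "0 0 120 0" --hand 26

```text
time: 22.88
tool_pos: [476.3, 119.7, 139.3]
tcp_rot: [-2.003, 1.551, -0.559]
contact_force: [-0.0, -0.1, -1.9]
grip_width: 37.4
```

Call:
carry_out --pt "-1 -15 0 0" --pt "-3 -45 0 0" --pt "-6 -83 0 0" --pt "-9 -121 0 0" --pt "-12 -159 0 0" --pt "-15 -197 0 0" --pt "-18 -235 0 0" --pt "-21 -273 0 0" --pt "-25 -311 0 0" --pt "-29 -349 0 0" --pt "-33 -380 0 0" --pt "-36 -403 0 0" --pt "-36.7 -415 0 0" --pt "-36.7 -419.4 0 0" --pt "-36.7 -419.4 0 0" --pt "-36.7 -419.4 0 0"

```text
time: 24.22
tool_pos: [439.5, -298.2, 138.5]
tcp_rot: [-1.961, 1.553, -0.516]
contact_force: [-0.3, 0.7, -1.4]
grip_width: 37.2
```

```bash
python3 - <<'E'
from h import *
o=get_obs();print(o["tool_pos"].round(1),o["contact_force"].round(1),o["grip_width"])
M=R.from_euler('xyz',o["tcp_rot"]).as_matrix();print("jaw deg",np.degrees(np.arctan2(M[1,2],M[0,2])))
cv2.imwrite("pics/w5.png",capture("wrist")[:,:,::-1])
E
```

```text
[ 439.5 -298.2  138.5] [-0.3  0.7 -1.4] 37.24434203382931
jaw deg 82.80507567568984
```

View pics/w5.png

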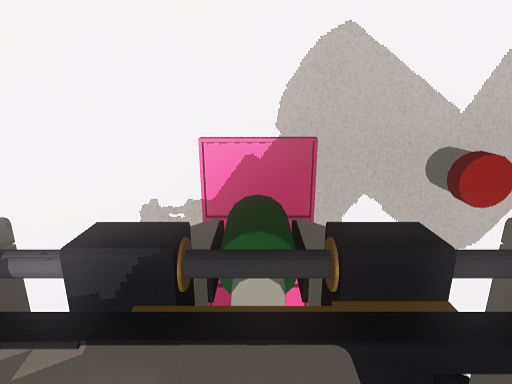

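The gel bottle is upright in the grip and centred on the pink near compartment. Lower it in small steps and release.

Call:
carry_out --pt "0 -1.5 -20 0" --pt "0 -1.5 -50 0" --pt "0 -1.5 -80 0" --pt "0 -1.5 -100 0" --pt "0 -1.5 -108 0" --pt "0 -1.5 -112 0" --pt "0 -1.5 -114 0" --pt "0 -1.5 -115 0" --pt "0 -1.5 -115.5 0" --pt "0 -1.5 -115.5 0" --pt "0 -1.5 -115.5 0"

```text
time: 25.18
tool_pos: [440.3, -299.0, 25.6]
tcp_rot: [-1.968, 1.551, -0.521]
contact_force: [-2.6, 4.3, 7.5]
grip_width: 37.3
```

Call:
carry_out --pt "0 0 0 0" --pt "0 0 0 0" --pt "0 0 0 0" --pt "0 0 0 0" --pt "0 0 0 0" --pt "0 0 0 0" --pt "0 0 0 0" --pt "0 0 15 0" --pt "0 0 50 0" --pt "0 0 90 0" --pt "0 0 115 0" --pt "0 0 115 0" --pt "0 0 115 0" --hand 91

```text
time: 26.27
tool_pos: [440.9, -299.5, 142.0]
tcp_rot: [-2.0, 1.547, -0.553]
contact_force: [-0.2, 0.2, -1.2]
grip_width: 90.8
```

```bash
python3 - <<'E'
from h import *
o=get_obs();print(o["tool_pos"].round(1))
M=R.from_euler('xyz',o["tcp_rot"]).as_matrix();print("jaw deg",np.degrees(np.arctan2(M[1,2],M[0,2])))
im=capture("side")
cv2.imwrite("pics/s2.png",cv2.resize(im[80:384,130:400,::-1],None,fx=1.95,fy=1.95,interpolation=cv2.INTER_CUBIC))
im=capture("top");K,P=campose("top")
for s,c,p in blobs(im,(150,80,80),(173,255,255),(340,165,430,290),300):
    w=np.array([ray(K,P,q,12) for q in p],np.float32);print(s,cv2.minAreaRect(w))
E
```

```text
[ 440.9 -299.5  142. ]
jaw deg 82.8917481023238
[ 360  179   55   96 2968] ((518.2393798828125, -309.971923828125), (111.05712127685547, 238.41651916503906), 83.18013763427734)
```

View pics/s2.png

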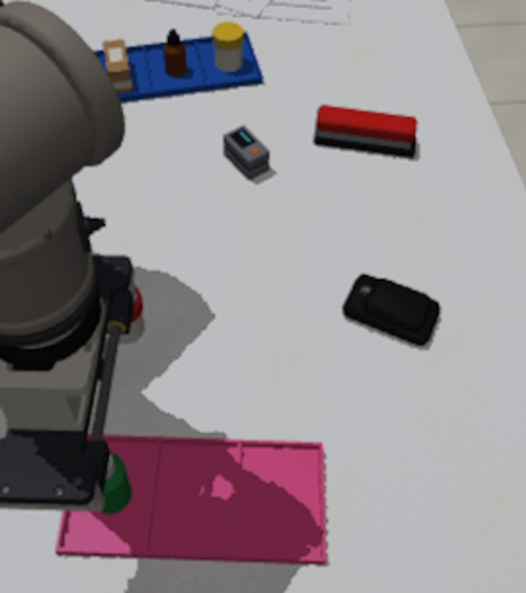

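The blue kit is standing upright and flat, the gel is in the pink near compartment, and the pink tray hasn't moved. The oximeter is last.

Call:
carry_out --pt "7 20 0 3" --pt "20 52 0 7" --pt "34 88 0 11" --pt "48 125 0 15" --pt "62 161 0 19" --pt "76 198 0 23" --pt "90 234 0 27" --pt "104 271 0 31" --pt "118 307 0 35" --pt "131 342 0 39" --pt "144 375 0 39" --pt "154 402 0 39" --pt "160 416 0 39" --pt "161.4 421 0 39" --pt "161.4 421 0 39" --pt "161.4 421 0 39"

```text
time: 27.7
tool_pos: [600.2, 121.8, 138.2]
tcp_rot: [-1.953, 1.555, 0.175]
contact_force: [-0.4, 0.1, 0.0]
grip_width: 90.9
```

Call:
carry_out --pt "0 0 -25 0" --pt "0 0 -55 0" --pt "0 0 -85 0" --pt "0 0 -108 0" --pt "0 0 -120 0" --pt "0 0 -125 0" --pt "0 0 -126 0" --pt "0 0 -126 0" --pt "0 0 -126 0"

```text
time: 28.45
tool_pos: [601.3, 121.6, 13.8]
tcp_rot: [-1.972, 1.553, 0.155]
contact_force: [-0.5, 0.3, 0.0]
grip_width: 91.1
```

```bash
python3 - <<'E'
from h import *
o=get_obs();print(o["tool_pos"].round(1),o["contact_force"].round(1))
M=R.from_euler('xyz',o["tcp_rot"]).as_matrix();print("jaw deg",np.degrees(np.arctan2(M[1,2],M[0,2])))
cv2.imwrite("pics/w6.png",capture("wrist")[:,:,::-1])
E
```

```text
[601.3 121.6  13.8] [-0.5  0.3  0. ]
jaw deg 121.87318526218732
```

View pics/w6.png

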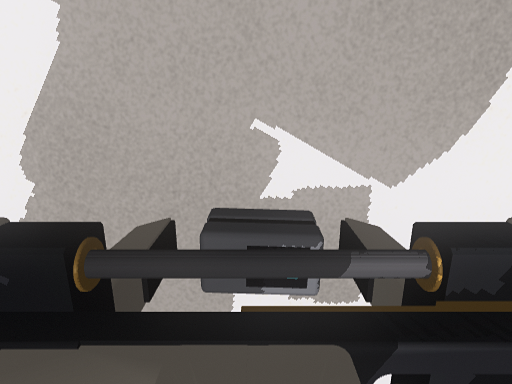

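The oximeter is aligned and nearly centred (columns 201–323). Grip and lift.

Call:
carry_out --pt "0 0 0 0" --pt "0 0 0 0" --pt "0 0 0 0" --pt "0 0 0 0" --pt "0 0 0 0" --pt "0 0 0 0" --pt "0 0 0 0" --pt "0 0 5 0" --pt "0 0 20 0" --pt "0 0 45 0" --pt "0 0 75 0" --pt "0 0 105 0" --pt "0 0 120 0" --pt "0 0 120 0" --pt "0 0 120 0" --pt "0 0 120 0" --hand 48

```text
time: 29.83
tool_pos: [600.4, 121.6, 132.5]
tcp_rot: [-1.961, 1.555, 0.166]
contact_force: [-0.8, 0.3, -1.1]
grip_width: 59.8
```

Call:
carry_out --pt "0 -15 0 -3" --pt "0 -45 0 -7" --pt "0 -83 0 -11" --pt "0 -121 0 -15" --pt "-1 -159 0 -19" --pt "-1 -197 0 -23" --pt "-1 -235 0 -27" --pt "-2 -273 0 -31" --pt "-2 -311 0 -35" --pt "-3 -349 0 -39" --pt "-3 -384 0 -39" --pt "-4 -413 0 -39" --pt "-4 -432 0 -39" --pt "-4 -440 0 -39" --pt "-4 -441 0 -39" --pt "-4 -441 0 -39" --pt "-4 -441 0 -39"

```text
time: 31.25
tool_pos: [596.4, -317.6, 131.7]
tcp_rot: [-1.917, 1.557, -0.469]
contact_force: [-0.1, 0.7, 0.2]
grip_width: 59.4
```

Call:
carry_out --pt "0 0 -20 0" --pt "0 0 -50 0" --pt "0 0 -80 0" --pt "0 0 -98 0" --pt "0 0 -106 0" --pt "0 0 -110 0" --pt "0 0 -112 0" --pt "0 0 -113 0" --pt "0 0 -113 0" --pt "0 0 -113 0"

```text
time: 32.08
tool_pos: [597.1, -318.0, 20.2]
tcp_rot: [-1.935, 1.554, -0.487]
contact_force: [0.5, -0.9, -1.1]
grip_width: 59.8
```

Call:
carry_out --pt "0 0 -1 0" --pt "0 0 -2 0" --pt "0 0 -3 0" --pt "0 0 -3 0" --pt "0 0 -3 0"

```text
time: 32.5
tool_pos: [597.0, -318.0, 17.1]
tcp_rot: [-1.933, 1.555, -0.485]
contact_force: [-0.6, 0.1, 0.1]
grip_width: 60.1
```

Call:
carry_out --pt "0 0 -1 0" --pt "0 0 -1 0" --pt "0 0 -1 0"

```text
time: 32.75
tool_pos: [597.0, -318.0, 16.9]
tcp_rot: [-1.938, 1.554, -0.491]
contact_force: [-2.3, 1.9, 5.3]
grip_width: 59.7
```

Call:
carry_out --pt "0 0 0 0" --pt "0 0 0 0" --pt "0 0 0 0" --pt "0 0 0 0" --pt "0 0 0 0" --pt "0 0 0 0" --pt "0 0 0 0" --pt "0 0 15 0" --pt "0 0 50 0" --pt "0 0 90 0" --pt "0 0 125 0" --pt "-20 30 145 0" --pt "-40 60 170 0" --pt "-60 90 180 0" --pt "-80 120 180 0" --pt "-100 150 180 0" --pt "-120 180 180 0" --pt "-120 180 180 0" --pt "-120 180 180 0" --pt "-120 180 180 0" --hand 91

```text
time: 34.42
tool_pos: [477.8, -138.5, 197.5]
tcp_rot: [-1.948, 1.552, -0.5]
contact_force: [0.9, 0.5, -0.3]
grip_width: 91.4
```

Call:
carry_out --pt "-70 60 40 0" --pt "-70 60 40 0" --pt "-70 60 40 0" --pt "-70 60 40 0" --pt "-70 60 40 0" --pt "-70 60 40 0"

```text
time: 34.92
tool_pos: [409.0, -79.7, 237.3]
tcp_rot: [-1.953, 1.552, -0.505]
contact_force: [0.5, -0.5, 0.1]
grip_width: 90.9
```

```bash
python3 - <<'E'
from h import *
o=get_obs();print(o["tool_pos"].round(1),o["contact_force"].round(1))
a=cv2.resize(capture("top")[160:300,95:435,::-1],(800,329),interpolation=cv2.INTER_CUBIC)
cv2.imwrite("pics/t3.png",a)
im=capture("side")[90:384,130:400,::-1]
cv2.imwrite("pics/s3.png",cv2.resize(im,None,fx=2,fy=2,interpolation=cv2.INTER_CUBIC))
E
```

```text
[409.  -79.7 237.3] [ 0.5 -0.5  0.1]
```

View pics/t3.png

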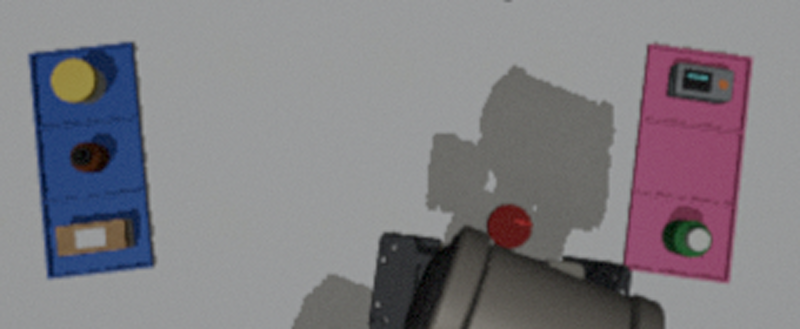

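View pics/s3.png

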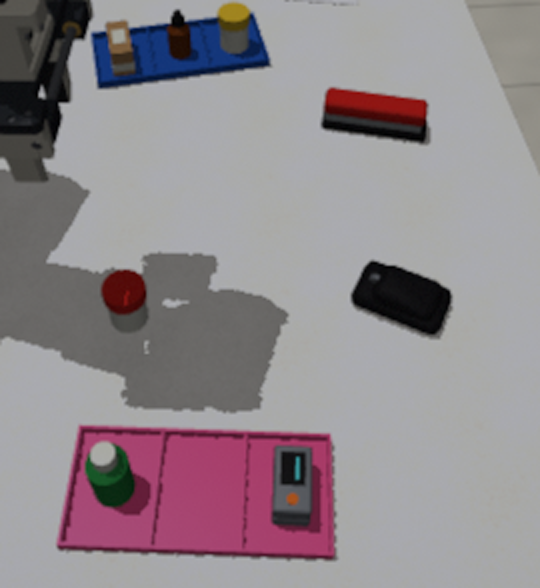

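Both pictures show every item upright inside its compartment, and the red jar, mouse and stapler where they were. Handing in.

```bash
python3 -c "
from plant import *
print(close_job())"
```

```text
the job is handed in; nothing more can be done
None
```

Both kits are made up and the job is handed in, with the robot clock at about 35 s of the 128 s allowed.

| Tray | Far compartment | Middle | Near |
|---|---|---|---|
| Blue | yellow-lidded jar | dropper bottle | swab carton, long side along the tray's y axis |
| Pink | oximeter, screen up | empty | green gel bottle |

**Last checks:** the final top and side pictures show all five items upright inside their compartments. The red-lidded jar, mouse and stapler look unmoved by eye. The gripper was open, clear of everything and reading no contact force. Earlier measurements, taken after two items were in the blue tray and one in the pink, showed neither tray had shifted.

**Small disagreements:**
- **Tool tilt:** the tool drifted to about 1° off vertical over the run.
- **Set-down height:** the dropper and gel bottle touched down 1.5–2.5 mm higher than calculated, at about 7 N. I put this down to the tilt and slight slip in the grip.
- **Yellow jar:** I released it without a clear contact reading, up to about 1 mm above the floor by calculation.

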